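Dock the packing tray and tug it to prove the catch

ROBOT

A 6-joint arm with a two-finger parallel gripper is mounted at the origin on a cart in front of the work surface, level with it; the furniture and walls round the work are solid. World frame = base frame: x ahead of the robot, y to its left, z up, the work surface at z = 0. Lengths are in m, angles in rad, forces in N, time in s.
With the tool pointing down it reaches from about 0.375 to 0.975 m from the base axis. Payload 3.8 kg.
Tool frame: the origin (TCP) lies on the centre line of the jaws, within the pads' length; the fingertips stand 8 mm ahead of it and the grasp point (between the pads) lies 11 mm behind it; z points along the fingers, y is the direction in which the jaws open and shut (so a half turn about z gives the same grasp; the last joint's range is limited). The gripper opens to 85 mm and grips with 20 to 120 N. Pads are 22 mm wide; open, the fingers measure 114 mm over their backs; the gripper's body (76 mm by 85 mm) begins 54 mm behind the grasp point. The pads swing forward as they close: fully open they stand 13 mm farther back than shut.
Start: joints at [1.116, 0.264, 1.604, -0, 1.274, -0.037], TCP at [0.274, 0.617, 0.205] pointing down, gripper open.
Joint ranges: [-2.63, 2.63], [-0.94, 2.18], [0.31, 2.57], [-1.31, 4.45], [0, 2.66], [-2.55, 2.55]. Speed limits (rad/s): [2.57, 2.57, 3.14, 3.14, 3.14, 3.14].

INTERFACE

Orientations are given as a rotation vector (axis times angle).
In Python, from workcell import * gives the robot as it stands.
- The arm moves only by the tool play_rows, never from a script. Its arguments are lists of equal length, an entry for each row: "slide": the shift along the tool's x, y, z in cm, a list of three; "delta_rot": the turn, a rotation vector about the tool's x, y, z in rad, a list of three. In form: {"slide": [[x, y, z], ...], "delta_rot": [[wx, wy, wz], ...]}. A call has 1 to 12 rows; each row is the pose to reach, as a shift and turn from the pose measured when the call began, along the tool's axes at that moment; what a row does not reach only later rows make up. A row lasts 1/12 s, in which the tool goes at most 41.7 mm and 7.16 degrees, less where a joint would pass 70% of its speed; a pose out of reach is approached as far as the arm can. A call with a gripper value outside its range is refused whole. "hand" is the opening, from 0 (shut) to 1 (fully open), set as the call begins (left out, the last holds). The fingers move at their own pace and stop on an object; "force" is the grip in N (left out, the last holds). Time passes only in rows, so rows that repeat a pose let the fingers close. It gives the time, the measured TCP pose, the force and the opening at its end, in the units of the state.
- read_state(): the state, without advancing time (a new reading comes with each control period).
- read_camera(name): name is "scene" or "top"; returns a dict with "image" (384x512x3 uint8, red, green, blue), "depth" (384x512 float32, m along the optical axis (not along the pixel's ray), 0 where there is no reading), "fovy" (degrees; the focal length in pixels is half the picture's height over the tangent of half this angle, whatever the lens; pixels are square), "cx", "cy" (the principal point, pixels), "k1" (the pictures are not rectified: a ray, as slopes to the right and down, at radius r is drawn at 1 + k1 r^2 times it, then the intrinsics apply), "world_from_camera" (4x4, takes a point from camera to world coordinates). Camera axes: x right, y up, looking along -z (the intrinsics and any distortion apply to the point x, -y, -z); pixel columns grow to the right and rows downward; lengths in m; the calibration is good to about 2 mm. A picture is of the moment at which its call begins.
- finish_job(): hands the job in, once; it reports no verdict.
Trained networks look in a picture, given as the dict that the camera call returned (one of the last four; its "shot" number tells which), for a name from the list of things; names that differ only in an ending like _2 or _b are one class to them, and where a whole thing is asked for, a point or a joint stands for the part that bears it (a point fixed in the world has none). Each returns a list of dicts, best first, with "conf" (0 to 1); they miss things now and then, are a little off and sometimes report something else, mostly with a low value. They report only what shows in the picture. A call takes as long as a camera call.
- spot_in(target, picture): "bbox" ([centre column, centre row, width, height] in pixels, round what is visible of it).
- landmark_of(target, picture): "at" ([column, row] in pixels: a listed point, or the origin of a listed thing).
The state is a dict: "time": time; "q": joint angles; "joint_vel": joint speeds; "joint_torque": joint torques, N m; "tool_pos": TCP position; "tcp_rot": TCP orientation; "wrist_force": force on the tool from outside, world axes, zero at the start; "torque": the same for the moment, N m; "width": opening from 0.0 (shut) to 1.0 (fully open).
Only numpy, scipy, OpenCV 4.12 (cv2) and the standard library are available. Lean on these libraries where they do the work, as an engineer would, in place of code of your own. Each camera call takes 0.05 s, during which the arm holds its last target.

TASK

Dock the empty wooden tray on the packing stand: push it all the way back into one of the two bays, then give it a firm tug back towards you to make sure that the spring catch really holds it. One of the two catches is worn and lets the tray slide out again; if that happens, dock it in the other bay and tug it there too. Leave the tray held in the sound bay, and do not disturb the other things on the table.

Things in the scene. Friction and masses are not known exactly. Their poses are not given: they have to be found in the camera images.
- stand: fixed plywood packing stand; its top is the sliding surface. x into the bays, away from the robot, y left, z up; origin 12 mm above the table, 10 mm below the board's top. In mm: board x -155 to 135, y -185 to 255; flat apron x below -30; divider 10 thick on y = 0 from x = -5; guides' inner faces y = -161, 161; all 26 high; rear stop's face x = 95, 30 high.
- bay_left (a point): home point of the left bay on the board's top: the tray's origin when it stands against the rear stop (stand frame x 45, y 83, z 10 mm; same axes). The bay is 156 mm wide; its outer guide flares outwards from x = 0 to -30 mm. Catches look alike; which bay has the sound one changes from start to start and only a tug tells.
- bay_right (a point): the same for the right bay (stand frame x 45, y -83, z 10 mm)
- catch_left (a point): tip of the left bay's sprung steel nose, 24 mm wide (stand frame x 80, y 83, z 52 mm). It hangs from a dark hood 44 mm wide: x 54 to 135, z 62 to 88 mm. It rides over the tray's far wall as the tray is pushed in (up to about 12 N), then drops inside that wall. A sound catch has 3 mm play, then holds; a worn one gives way below 8 N.
- catch_right (a point): the same for the right bay (stand frame x 80, y -83, z 52 mm)
- tray: empty open wooden tray, 100 (x) by 150 (y) by 50 mm (z), walls 6, floor 5 mm thick, 0.2 to 0.45 kg, on the apron; origin at the centre of its underside, x along the short side (about the stand's x). It goes in with its long side across the bay. Push low on its walls from outside (a high push can tip it up under the catch), or from inside.
- catch (a joint): how far the sound catch is pulled forward (to the apron) by the tugged tray, in m: 0 at rest, at most 0.006; sprung: gives from 2 N, 1 N more per mm (8 N at its end); the tray's friction takes up to 3 N more, so a firm tug is 9 to 12 N. Does not tell which bay it is in.
- bundle: bystander: flat tied bundle of cheroots 46 x 109 x 21 mm, on the left ledge of the board; origin at the centre of its underside
- spool: bystander: spool of red tying thread, 40 mm wide, 48 mm high, on the left ledge of the board further back; origin at the centre of its underside
- glue: bystander: pale round glue pot, 65 mm wide, 44 mm high, left of the stand; origin at the centre of its underside
- stamp: bystander: rubber stamp with a turned handle, 36 x 47 x 52 mm, right of the stand; origin at the centre of its underside

How it is judged:
On the way, in this order (a step that is already met when the one before it is completed fails the run):
1. the tray is pushed fully home in one of the bays (within 2.5 mm of the rear stop) (((x of tray in the frame of bay_left between -0.0025 and 0.005 m and y of tray in the frame of bay_left between -0.007 and 0.007 m) or (x of tray in the frame of bay_right between -0.0025 and 0.005 m and y of tray in the frame of bay_right between -0.007 and 0.007 m)) and z of tray in the frame of stand below 0.014 m and angle between tray's own z axis and vertical below 0.06 rad and angle between the x axis of tray and the x axis of stand, either way round below 0.08 rad), for 0.1 s.
2. the docked tray is tugged back and the sound catch holds it: the catch is pulled forward by at least 3 mm (about 5 N) (((x of tray in the frame of bay_left between -0.015 and 0.005 m and y of tray in the frame of bay_left between -0.007 and 0.007 m) or (x of tray in the frame of bay_right between -0.015 and 0.005 m and y of tray in the frame of bay_right between -0.007 and 0.007 m)) and z of tray in the frame of stand below 0.014 m and angle between tray's own z axis and vertical below 0.06 rad and angle between the x axis of tray and the x axis of stand, either way round below 0.08 rad and value of joint catch above 0.003 m), for 0.05 s.
At the end, for the whole second after the job is handed in: the tray rests flat in the bay, within 7.5 mm of the rear stop, within 7 mm of the bay's middle and square to it within 0.08 rad, at rest and no longer pulled, after a tug that the sound catch held (((x of tray in the frame of bay_left between -0.0075 and 0.005 m and y of tray in the frame of bay_left between -0.007 and 0.007 m) or (x of tray in the frame of bay_right between -0.0075 and 0.005 m and y of tray in the frame of bay_right between -0.007 and 0.007 m)) and z of tray in the frame of stand below 0.014 m and angle between tray's own z axis and vertical below 0.06 rad and angle between the x axis of tray and the x axis of stand, either way round below 0.08 rad and linear speed of tray below 0.01 m/s and value of joint catch below 0.002 m); the robot touches nothing.
It fails at once if the flat tied bundle of cheroots is moved by more than 30 mm (distance of bundle from where it was at the start of the episode above 0.03 m).
It fails at once if the thread spool is moved by more than 30 mm (distance of spool from where it was at the start of the episode above 0.03 m).
It fails at once if the glue pot is moved by more than 30 mm (distance of glue from where it was at the start of the episode above 0.03 m).
It fails at once if the rubber stamp is moved by more than 30 mm (distance of stamp from where it was at the start of the episode above 0.03 m).
It also fails if it takes over 61 s, if anything falls off the work surface, if the arm or the gripper's body presses on something with over 40 N, if the wrist force passes 120 N, or if a joint passes its speed limit or range.

## Working session

There is one attempt and no reset: what is moved stays moved. The work goes in short steps, Python scripts to look and compute and a tool call to move; the robot and the scene stay as the last step left them, time stands still between calls to the robot, and variables do not carry over. Pictures are saved under pics/ and viewed, and the job is handed in when it is done.

Besides the shell and the picture viewer there is one more tool, called after "Call:" in YAML: its name, and indented under it one key for each argument. play_rows: Moves the arm, as the interface text tells. Its arguments: {"type":"object","properties":{"slide":{"type":"array"},"delta_rot":{"type":"array"},"hand":{"type":"number"},"force":{"type":"number"}},"required":["slide","delta_rot"]}

```bash
ls; mkdir -p pics
cat > h.py <<'E'
from workcell import *
import numpy as np, cv2
from scipy.spatial.transform import Rotation as R
def K(c):
    h=c["image"].shape[0]; f=h/2/np.tan(np.radians(c["fovy"])/2)
    return np.array([[f,0,c["cx"]],[0,f,c["cy"]],[0,0,1]]), np.array([c["k1"],0,0,0,0.])
def ray(c,uv):
    k,d=K(c); p=cv2.undistortPoints(np.array([[uv]],float),k,d)[0,0]
    return np.array([p[0],-p[1],-1.])
def at_z(c,uv,z):
    T=np.array(c["world_from_camera"]); r=T[:3,:3]@ray(c,uv); o=T[:3,3]
    return o+r*(z-o[2])/r[2]
def by_depth(c,uv):
    T=np.array(c["world_from_camera"]); u,v=int(round(uv[0])),int(round(uv[1]))
    return T[:3,:3]@(ray(c,uv)*c["depth"][v,u])+T[:3,3]
def cloud(c):
    k,d=K(c);h,w=c["depth"].shape
    g=np.stack(np.meshgrid(np.arange(w),np.arange(h)),-1).reshape(-1,1,2).astype(float)
    p=cv2.undistortPoints(g,k,d)[:,0]; D=c["depth"].reshape(-1,1)
    P=np.c_[p[:,0],-p[:,1],-np.ones(len(p))]*D
    T=np.array(c["world_from_camera"]); return (P@T[:3,:3].T+T[:3,3]).reshape(h,w,3)
def proj(c,P):
    T=np.linalg.inv(np.array(c["world_from_camera"])); p=np.atleast_2d(P)@T[:3,:3].T+T[:3,3]
    k,d=K(c); q=np.c_[p[:,0],-p[:,1],-p[:,2]]
    return cv2.projectPoints(q,np.zeros(3),np.zeros(3),k,d)[0][:,0]
def save(c,n): cv2.imwrite("pics/"+n,cv2.cvtColor(c["image"],cv2.COLOR_RGB2BGR))
E
python3 - <<'E'
from h import *
for n in("top","scene"):
    c=read_camera(n); save(c,n+"0.png"); np.save(n+"0.npy",c,allow_pickle=True)
    print(n,np.round(c["world_from_camera"],3).tolist(),c["fovy"],c["cx"],c["cy"],c["k1"])
    for t in("stand","bay_left","bay_right","catch_left","catch_right","tray","bundle","spool","glue","stamp"):
        l=landmark_of(t,c); print(t,[(np.round(x["at"],1).tolist(),round(x["conf"],2),np.round(by_depth(c,x["at"]),3).tolist()) for x in l[:2]])
print(read_state())
E
```

```text
pics
top [[0.018, 0.997, -0.08, 0.488], [-1.0, 0.018, -0.0, 0.04], [0.001, 0.08, 0.997, 1.08], [0.0, 0.0, 0.0, 1.0]] 55.43088776663233 252.31712336350319 190.11445878292045 0.01287610673575237
stand [([253.4, 181.5], 0.97, [0.596, 0.038, 0.049])]
bay_left [([228.7, 163.8], 0.73, [0.65, 0.111, 0.021]), ([174.7, 184.0], 0.3, [0.585, 0.261, 0.046])]
bay_right [([284.8, 175.3], 0.65, [0.618, -0.053, 0.023])]
catch_left [([229.1, 149.9], 0.94, [0.676, 0.106, 0.098])]
catch_right [([289.9, 159.9], 0.67, [0.651, -0.06, 0.101])]
tray [([260.7, 216.8], 0.87, [0.497, 0.015, 0.029])]
bundle [([175.8, 183.8], 0.62, [0.586, 0.258, 0.045])]
spool [([185.4, 139.9], 0.46, [0.707, 0.231, 0.069])]
glue [([124.5, 246.0], 0.94, [0.407, 0.401, 0.029])]
stamp [([377.7, 224.9], 0.56, [0.48, -0.323, 0.02])]
scene [[0.498, 0.619, -0.607, -0.115], [-0.867, 0.371, -0.333, -0.312], [0.019, 0.692, 0.722, 0.907], [0.0, 0.0, 0.0, 1.0]] 50.49014577485566 255.20891181506082 194.29522968466978 -0.12705723229472823
stand [([265.0, 213.3], 0.94, [0.546, 0.018, 0.062])]
bay_left [([255.1, 188.2], 0.73, [0.653, 0.11, 0.0
[... 588 characters left out ...]
), ([231.2, 161.7], 0.69, [0.706, 0.23, 0.032])]
{'time': 1.1, 'q': array([ 1.11608129e+00,  2.63882233e-01,  1.60397034e+00, -2.99368331e-05,
        1.27370914e+00, -3.69101670e-02]), 'joint_vel': array([ 0.00138472,  0.00057714, -0.00031464,  0.00083557,  0.00021773,
        0.00209759]), 'joint_torque': array([ 4.35975089e-04, -5.15091383e+01, -3.67727923e+01, -2.54825255e-05,
        9.95883165e-04, -1.79278288e-06]), 'tool_pos': array([0.27390585, 0.61693676, 0.20480775]), 'tcp_rot': array([6.51502565e-01, 3.07326000e+00, 3.61945053e-05]), 'wrist_force': array([ 0.02572611, -0.01712117,  0.47963409]), 'torque': array([-0.03757502, -0.00455772,  0.05551538]), 'width': 0.998708554424665}
```

View pictures.

View pics/top0.png

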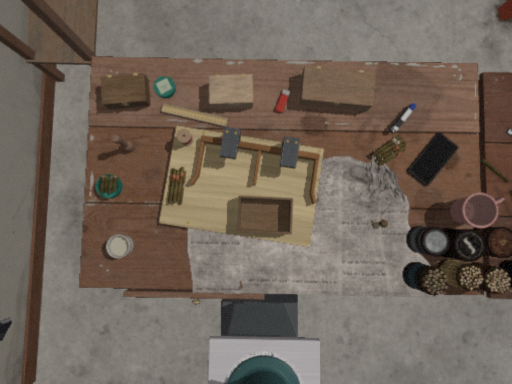

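View pics/scene0.png

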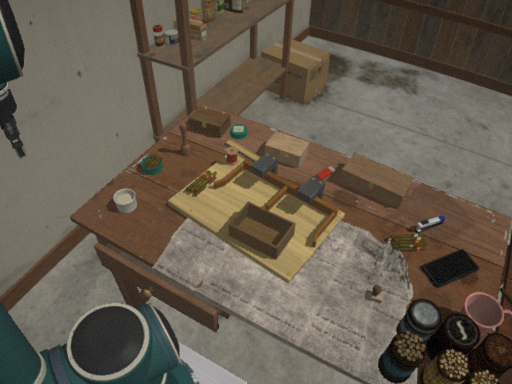

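```bash
cat > fit.py <<'E'
from h import *
def rect(P):
    (cx,cy),(w,h),a=cv2.minAreaRect((P[:,:2]*1000).astype(np.float32)); return np.round([cx,cy,w,h,a],1)
def clean(P,m):
    m=cv2.morphologyEx(m.astype(np.uint8),cv2.MORPH_OPEN,np.ones((3,3)))
    n,l,s,_=cv2.connectedComponentsWithStats(m); return l==1+np.argmax(s[1:,4])
E
python3 - <<'E'
from fit import *
for n in("top","scene"):
    c=np.load(n+"0.npy",allow_pickle=True).item(); P=cloud(c)
    Z=P[...,2]; reg=(P[...,0]>.35)&(P[...,0]<.85)&(P[...,1]>-.3)&(P[...,1]<.36)
    m=clean(P,reg&(Z>.012)&(Z<.12)); 
    b=reg&(Z>.015)&(Z<.03)&m; print(n,"board",rect(P[b]),np.median(Z[b]))
    t=clean(P,reg&(Z>.058)&(Z<.082)&(P[...,0]<.56)); print("tray",rect(P[t]),np.median(Z[t]),t.sum(), P[t].mean(0))
    h=reg&(Z>.09)&(Z<.11); print("hood z",np.median(Z[h]))
    nn,l=cv2.connectedComponents(h.astype(np.uint8))
    for i in range(1,nn):
        if (l==i).sum()>60: print("hood",rect(P[l==i]),(l==i).sum())
E
```

```text
top board [580.8  33.3 517.5 290.2  82. ] 0.02377589311476136
tray [509.8 -67.3   5.7  41.7  89.5] 0.07328777059710989 48 [ 0.50959865 -0.06711101  0.07227279]
hood z 0.10171553196667316
hood [695.9 104.5  44.4  81.   82.5] 495
hood [672.5 -59.6  44.1  80.5  81.9] 491
scene board [640.6  47.2 480.5 407.3  82.1] 0.021437259447990353
tray [502.    4.  152.3 104.4  88.2] 0.06889150424962676 667 [0.50036491 0.0007117  0.0676423 ]
hood z 0.09873078464550034
hood [695.4 104.1  47.4  84.9  81.8] 324
hood [672.6 -60.2  46.   84.1  81.8] 359
```

```bash
cat >> fit.py <<'E'
S0=np.array([.5906,.0358]);YAW=np.radians(-8.1)
def w2s(p,o=S0,y=YAW):
    d=np.atleast_2d(p)[:,:2]-o; return np.c_[d@[np.cos(y),np.sin(y)],d@[-np.sin(y),np.cos(y)]]
def s2w(p): 
    p=np.atleast_2d(p); return S0+np.c_[p[:,0]*np.cos(YAW)-p[:,1]*np.sin(YAW),p[:,0]*np.sin(YAW)+p[:,1]*np.cos(YAW)]
def tray_rim(c,lo=.06,hi=.085,box=(-170,30,-200,200)):
    P=cloud(c); s=w2s(P.reshape(-1,3)).reshape(P.shape[:2]+(2,))*1000
    m=(P[...,2]>lo)&(P[...,2]<hi)&(s[...,0]>box[0])&(s[...,0]<box[1])&(s[...,1]>box[2])&(s[...,1]<box[3])
    return rect(np.c_[s[m]/1000]),m.sum()
E
python3 - <<'E'
from fit import *
for n in("top","scene"):
    c=np.load(n+"0.npy",allow_pickle=True).item(); print(n,"stand frame tray",tray_rim(c), tray_rim(c,.064,.082))
    uv={"top":[(260.7,216.8),(253.4,181.5)],"scene":[(264,234.6),(265,213.3)]}[n]
    print(w2s(at_z(c,uv[0],.024))*1000, at_z(c,uv[1],.012))
    # overlay model
    im=cv2.cvtColor(c["image"],cv2.COLOR_RGB2BGR); im=cv2.resize(im,None,fx=1,fy=1)
    def poly(p,z,col):
        w=s2w(np.array(p)/1000); q=proj(c,np.c_[w,np.full(len(w),z)]); cv2.polylines(im,[np.round(q*16).astype(int)],True,col,1,cv2.LINE_AA,4)
    poly([(-155,-185),(135,-185),(135,255),(-155,255)],.022,(0,0,255))
    poly([(-5,-5),(95,-5),(95,5),(-5,5)],.038,(255,0,0))
    poly([(0,-161),(95,-161),(95,161),(0,161)],.038,(0,255,0))
    for s in(1,-1): poly([(54,83*s-22),(135,83*s-22),(135,83*s+22),(54,83*s+22)],.1,(255,255,0))
    q=np.array([(-50,-75),(50,-75),(50,75),(-50,75)])@R.from_euler('z',6.3,degrees=True).as_matrix()[:2,:2].T+[-83,-44]
    poly(q,.072,(255,0,255))
    cr=im[110:260,150:340] if n=="top" else im[140:290,150:360]
    cv2.imwrite("pics/ov_%s.png"%n,cv2.resize(cr,None,fx=3.8,fy=3.8,interpolation=cv2.INTER_CUBIC))
E
```

```text
top stand frame tray (array([-83.4, -43.4, 100. , 149.9,   6.3]), np.int64(424)) (array([-83.4, -43.4, 100. , 149.9,   6.3]), np.int64(411))
[[-90.12541077 -33.87409975]] [0.59974164 0.03783448 0.012     ]
scene stand frame tray (array([-83.2, -44. , 104.4, 152.3,   6.3]), np.int64(630)) (array([-83.2, -43.8, 104.4, 151.9,   6.3]), np.int64(512))
[[-77.95625718 -49.26515483]] [0.58529572 0.03794175 0.012     ]
```

View pics/ov_top.png

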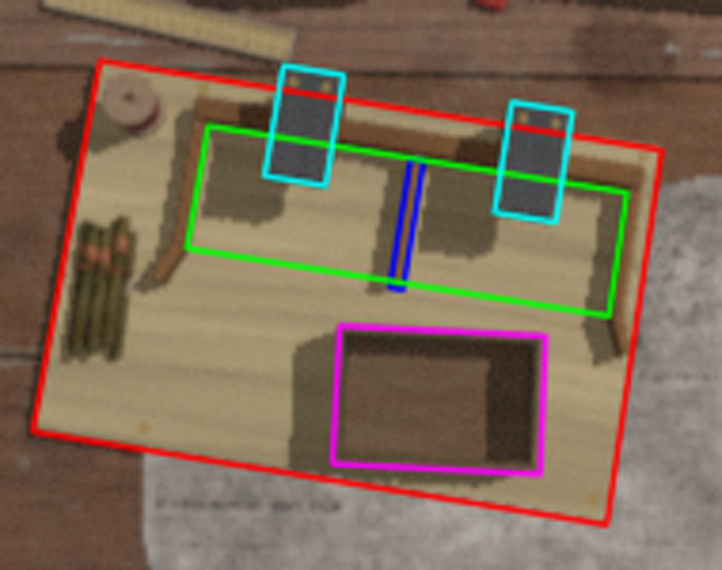

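View pics/ov_scene.png

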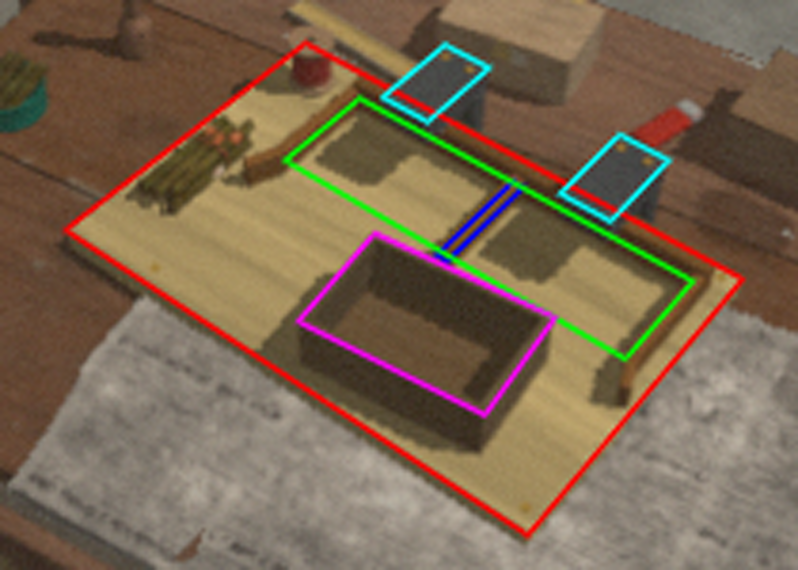

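```bash
cat >> fit.py <<'E'
def goto(sx,sy,z,jaw_s_deg):
    """stand-frame target mm, jaw axis angle in stand frame -> slide cm, drot"""
    st=read_state(); Rc=R.from_rotvec(st["tcp_rot"]); p=np.array(st["tool_pos"])
    w=np.r_[s2w([sx/1000,sy/1000])[0],z]
    a=np.radians(jaw_s_deg)+YAW; y=np.array([np.cos(a),np.sin(a),0])
    if y@Rc.as_matrix()[:,1]<0: y=-y
    zz=np.array([0,0,-1.]); Rt=R.from_matrix(np.c_[np.cross(y,zz),y,zz])
    print("slide",np.round(Rc.inv().apply(w-p)*100,2),"rot",np.round((Rc.inv()*Rt).as_rotvec(),3))
def where():
    st=read_state(); p=st["tool_pos"]; y=R.from_rotvec(st["tcp_rot"]).as_matrix()[:,1]
    F=st["wrist_force"]; c,s=np.cos(YAW),np.sin(YAW)
    print("t",round(st["time"],2),"stand",np.round(w2s(p)[0]*1000,1),"z",round(p[2]*1000,1),"jaw",np.round(np.degrees(np.arctan2(y[1],y[0])-YAW),2),
      "F_s",np.round([F[0]*c+F[1]*s,-F[0]*s+F[1]*c,F[2]],1),"w",round(st["width"],3))
E
python3 -c "
from fit import *
where();goto(-130,-48.8,.12,6.3)"
```

```text
t 1.1 stand [-395.4  530.7] z 204.8 jaw 74.16 F_s [ 0.  -0.   0.5] w 0.999
slide [-41.35 -48.51   8.48] rot [0.    0.    1.184]
```

Call:
play_rows:
  slide:
    - [-2.6, -3, 0.3]
    - [-5.2, -6.1, 0.6]
    - [-7.8, -9.1, 0.9]
    - [-10.3, -12.1, 1.2]
    - [-12.9, -15.2, 1.5]
    - [-15.5, -18.2, 1.8]
    - [-18.1, -21.2, 2]
    - [-20.7, -24.3, 2]
    - [-23.3, -27.3, 2]
    - [-25.8, -30.3, 2]
    - [-28.4, -33.4, 2]
    - [-31, -36.4, 2]
  delta_rot:
    - [0, 0, 0.1]
    - [0, 0, 0.2]
    - [0, 0, 0.3]
    - [0, 0, 0.4]
    - [0, 0, 0.5]
    - [0, 0, 0.6]
    - [0, 0, 0.7]
    - [0, 0, 0.8]
    - [0, 0, 0.9]
    - [0, 0, 1.0]
    - [0, 0, 1.1]
    - [0, 0, 1.184]
  hand: 0.5

```text
time: 2.1
tool_pos: [0.4096, 0.1567, 0.1852]
tcp_rot: [2.26, 2.181, 0.002]
wrist_force: [0.4, 0.1, 0.2]
width: 0.497
```

```bash
python3 -c "
from fit import *
where();goto(-130,-48.8,.12,6.3)"
```

```text
t 2.1 stand [-196.2   94.2] z 185.2 jaw 6.07 F_s [0.4 0.1 0.2] w 0.497
slide [-14.92   5.06   6.52] rot [ 0.001 -0.    -0.004]
```

Call:
play_rows:
  slide:
    - [-3.5, 1.2, 1.2]
    - [-7, 2.4, 2.4]
    - [-10.5, 3.6, 3.6]
    - [-13, 4.4, 4.8]
    - [-14.9, 5.1, 6.5]
    - [-14.9, 5.1, 6.5]
    - [-14.9, 5.1, 6.5]
    - [-14.9, 5.1, 6.5]
  delta_rot:
    - [0, 0, 0]
    - [0, 0, 0]
    - [0, 0, 0]
    - [0, 0, 0]
    - [0, 0, 0]
    - [0, 0, 0]
    - [0, 0, 0]
    - [0, 0, 0]

```text
time: 2.77
tool_pos: [0.4555, 0.0064, 0.1206]
tcp_rot: [2.261, 2.181, 0.002]
wrist_force: [-0.4, 0.5, 1.1]
width: 0.498
```

Run:
```python
from fit import *
where();goto(-130,-48.8,.052,6.3)
c=read_camera("scene"); save(c,"a.png"); im=cv2.imread("pics/a.png")[140:320,150:380]; cv2.imwrite("pics/a1.png",cv2.resize(im,None,fx=3.3,fy=3.3))
```

```text
t 2.77 stand [-129.7  -48.1] z 120.6 jaw 6.05 F_s [-0.5  0.4  1.1] w 0.498
slide [-0.07 -0.05  6.86] rot [ 0.001 -0.001 -0.004]
```

View pics/a1.png

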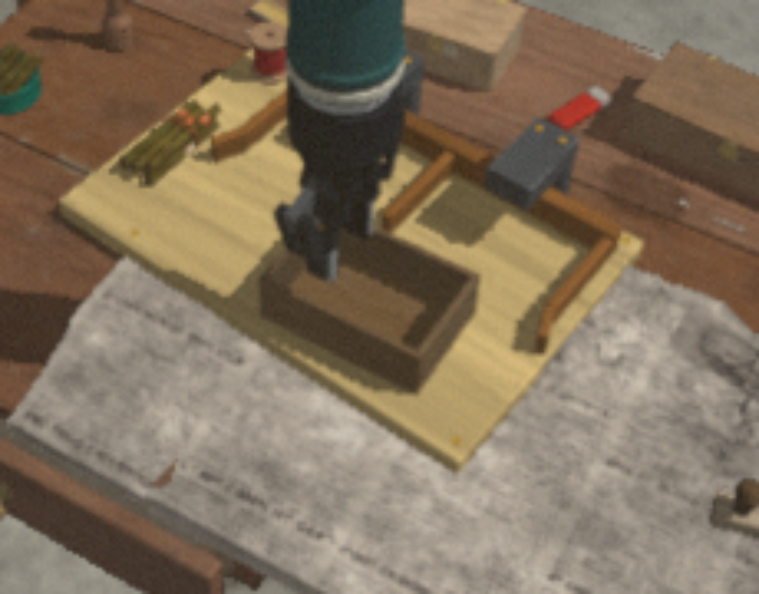

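Call:
play_rows:
  slide:
    - [0, 0, 1.5]
    - [0, 0, 3]
    - [0, 0, 4.5]
    - [0, 0, 6]
    - [0, 0, 6.8]
    - [0, 0, 6.8]
    - [0, 0, 6.8]
  delta_rot:
    - [0, 0, 0]
    - [0, 0, 0]
    - [0, 0, 0]
    - [0, 0, 0]
    - [0, 0, 0]
    - [0, 0, 0]
    - [0, 0, 0]

```text
time: 3.4
tool_pos: [0.4561, 0.0076, 0.0535]
tcp_rot: [2.258, 2.183, 0.004]
wrist_force: [-0.5, -0.6, -0.1]
width: 0.5
```

Call:
play_rows:
  slide:
    - [0, 0, 0]
    - [0, 0, 0]
    - [0, 0, 0]
    - [0, 0, 0]
    - [0, 0, 0]
    - [0, 0, 0]
    - [0, 0, 0]
    - [0, 0, 0]
    - [0, 0, 0]
    - [0, 0, 0]
  delta_rot:
    - [0, 0, 0]
    - [0, 0, 0]
    - [0, 0, 0]
    - [0, 0, 0]
    - [0, 0, 0]
    - [0, 0, 0]
    - [0, 0, 0]
    - [0, 0, 0]
    - [0, 0, 0]
    - [0, 0, 0]
  hand: 0
  force: 50

```text
time: 4.23
tool_pos: [0.456, 0.0075, 0.0534]
tcp_rot: [2.258, 2.183, 0.003]
wrist_force: [1.3, 0.4, 0.4]
width: -0.004
```

Run:
```python
from fit import *
where()
for n in("top","scene"):
    c=read_camera(n); save(c,"b_%s.png"%n); print(tray_rim(c,box=(-170,-20,-150,60)))
a=cv2.imread("pics/b_top.png")[150:260,200:340];b=cv2.imread("pics/b_scene.png")[180:290,200:340]
cv2.imwrite("pics/b1.png",cv2.resize(np.hstack([a,b]),None,fx=2.8,fy=2.8))
```

```text
t 4.23 stand [-129.3  -47. ] z 53.4 jaw 6.18 F_s [1.2 0.5 0.4] w -0.004
(array([-81.5, -43.2,  98.9, 148.9,   8.4]), np.int64(238))
(array([-84. , -44.3, 103.9, 151.1,   6.6]), np.int64(496))
```

View pics/b1.png

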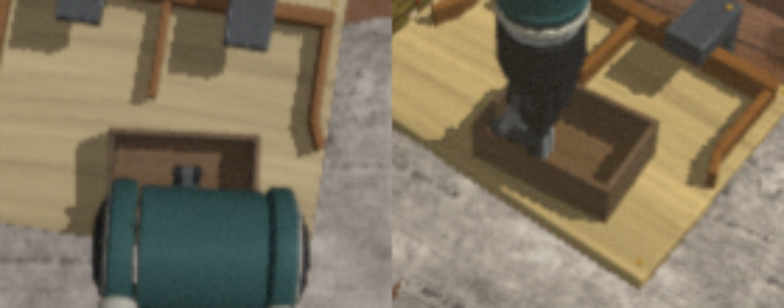

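Run:
```python
from fit import *
c=read_camera("scene"); im=cv2.cvtColor(c["image"],cv2.COLOR_RGB2BGR)
big=cv2.resize(im[200:275,215:315],None,fx=7.5,fy=7.5,interpolation=cv2.INTER_CUBIC)
p=read_state()["tool_pos"]
for dz,col in((0,(0,0,255)),(-.008,(0,255,0)),(.011,(255,0,0))):
    q=proj(c,p+[0,0,dz])[0]; print(q); cv2.circle(big,tuple(int(v) for v in (q-[215,200]+.5)*7.5),4,col,-1)
cv2.imwrite("pics/c.png",big)
```

```text
[251.91206578 239.2135348 ]
[251.87316047 241.06055221]
[251.96629776 236.63987817]
```

View pics/c.png

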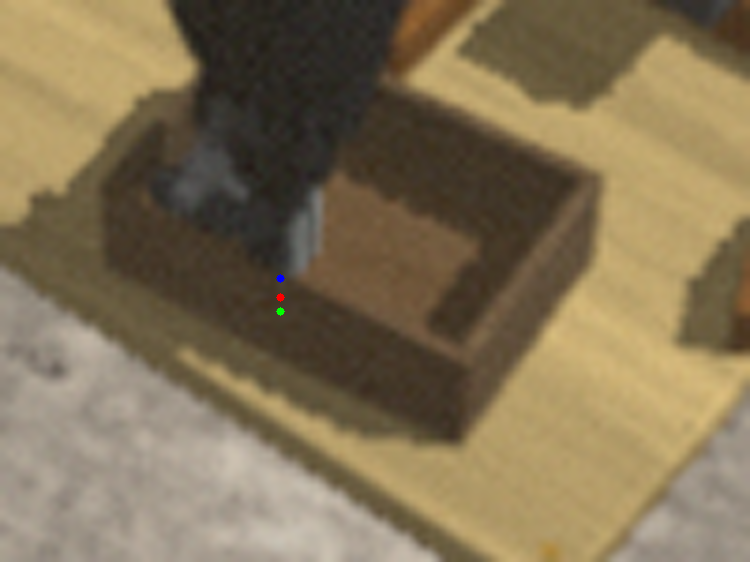

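Run:
```python
from fit import *
for n in("scene","top"):
    c=read_camera(n); P=cloud(c); T=np.array(c["world_from_camera"])
    s=w2s(P.reshape(-1,3)).reshape(P.shape[:2]+(2,))*1000
    if n=="scene":
        for v in range(222,250,2): print(v,[tuple(int(round(k)) for k in (*s[v,u],P[v,u,2]*1000)) for u in range(244,262,3)])
    else:
        u0,v0=proj(c,read_state()["tool_pos"])[0]; print(u0,v0)
        for v in range(205,222,2): print(v,[tuple(int(round(k)) for k in (*s[v,u],P[v,u,2]*1000)) for u in range(254,284,4)])
```

```text
222 [(-175, -57, 174), (-144, -42, 135), (-145, -52, 143), (-146, -62, 151), (-142, -68, 151), (-121, -61, 127)]
224 [(-176, -58, 168), (-149, -46, 134), (-141, -49, 129), (-144, -61, 140), (-131, -60, 128), (-59, -17, 27)]
226 [(-182, -63, 171), (-173, -65, 164), (-151, -57, 137), (-143, -60, 132), (-133, -61, 122), (-65, -22, 28)]
228 [(-187, -67, 171), (-172, -64, 155), (-160, -64, 143), (-143, -60, 124), (-129, -59, 109), (-69, -25, 25)]
230 [(-186, -66, 162), (-173, -65, 149), (-160, -64, 134), (-137, -56, 107), (-129, -59, 101), (-75, -30, 26)]
232 [(-135, -25, 72), (-131, -32, 74), (-159, -64, 127), (-138, -56, 99), (-127, -58, 90), (-80, -33, 25)]
234 [(-134, -24, 62), (-134, -34, 70), (-143, -51, 92), (-138, -56, 91), (-128, -58, 83), (-87, -39, 27)]
236 [(-136, -26, 58), (-134, -34, 62), (-134, -44, 69), (-137, -56, 83), (-97, -36, 26), (-92, -43, 27)]
238 [(-134, -24, 45), (-135, -35, 55), (-132, -43, 59), (-131, -52, 64), (-131, -61, 72), (-126, -67, 72)]
240 [(-136, -25, 39), (-134, -34, 44), (-133, -44, 51), (-133, -53, 59), (-131, -62, 64), (-130, -71, 71)]
242 [(-135,
[... 987 characters left out ...]
)]
213 [(-83, -13, 30), (-81, -24, 31), (-82, -32, 173), (-81, -42, 178), (-79, -52, 177), (-73, -70, 29), (-72, -81, 31), (-70, -92, 30)]
215 [(-88, -14, 30), (-86, -25, 30), (-87, -33, 169), (-85, -42, 182), (-84, -53, 171), (-79, -71, 30), (-77, -82, 29), (-75, -93, 30)]
217 [(-97, -13, 442), (-96, -20, 443), (-95, -27, 440), (-94, -34, 437), (-92, -41, 435), (-85, -72, 26), (-83, -83, 32), (-81, -94, 30)]
219 [(-100, -14, 449), (-99, -20, 448), (-98, -27, 449), (-97, -34, 448), (-96, -41, 447), (-95, -48, 446), (-94, -55, 444), (-93, -62, 444)]
221 [(-104, -14, 455), (-103, -21, 452), (-102, -27, 456), (-101, -34, 450), (-100, -41, 453), (-98, -48, 453), (-97, -55, 451), (-96, -62, 450)]
```

Call:
play_rows:
  slide:
    - [0, 0, 0]
    - [0, 0, 0]
    - [0, 0, 0]
    - [0, 0, 0]
  delta_rot:
    - [0, 0, 0]
    - [0, 0, 0]
    - [0, 0, 0]
    - [0, 0, 0]
  hand: 0.5

```text
time: 4.82
tool_pos: [0.456, 0.0076, 0.0534]
tcp_rot: [2.258, 2.183, 0.003]
wrist_force: [-0.3, -0.3, -0.4]
width: 0.501
```

Run:
```python
from fit import *
where()
c=read_camera("scene"); im=cv2.cvtColor(c["image"],cv2.COLOR_RGB2BGR)
big=cv2.resize(im[200:275,215:315],None,fx=7.5,fy=7.5,interpolation=cv2.INTER_CUBIC)
big=cv2.convertScaleAbs(big,alpha=1.8)
cv2.imwrite("pics/d.png",big)
P=cloud(c); s=w2s(P.reshape(-1,3)).reshape(P.shape[:2]+(2,))*1000
for v in range(226,246,2): print(v,[tuple(int(round(k)) for k in (*s[v,u],P[v,u,2]*1000)) for u in range(235,265,3)])
```

```text
t 4.82 stand [-129.2  -46.9] z 53.4 jaw 6.18 F_s [-0.2 -0.4 -0.4] w 0.501
226 [(-198, -50, 176), (-196, -57, 179), (-194, -64, 183), (-188, -68, 180), (-85, 5, 26), (-158, -62, 146), (-153, -68, 147), (-110, -45, 89), (-107, -52, 92), (-59, -28, 27)]
228 [(-193, -45, 160), (-196, -57, 172), (-196, -66, 179), (-185, -66, 168), (-157, -52, 130), (-159, -63, 141), (-79, -12, 25), (-74, -18, 25), (-108, -53, 84), (-63, -31, 24)]
230 [(-139, 3, 62), (-192, -53, 158), (-194, -64, 169), (-188, -68, 165), (-163, -57, 133), (-160, -64, 135), (-85, -17, 26), (-80, -23, 25), (-75, -30, 26), (-70, -36, 26)]
232 [(-140, 2, 55), (-184, -46, 137), (-189, -59, 152), (-188, -68, 157), (-173, -65, 141), (-160, -64, 128), (-92, -22, 28), (-87, -28, 28), (-81, -34, 26), (-77, -41, 28)]
234 [(-137, 4, 43), (-138, -7, 52), (-184, -55, 136), (-187, -67, 148), (-174, -66, 135), (-156, -61, 113), (-95, -24, 24), (-91, -32, 25), (-85, -37, 24), (-80, -44, 24)]
236 [(-140, 2, 38), (-134, -4, 37), (-135, -15, 47), (-184, -65, 136), (-176, -67, 130), (-157, -62, 107), (-129, -50, 70), (-99, -38, 29), (-93, -44, 29), (-87, -49, 27)]
238 [(-139, 3, 28), (-137, -6, 33), (-137, -16, 41), (-168, -52, 102), (-164, -58, 103), (-157, -62, 99), (-132, -53, 66), (-131, -61, 72), (-128, -68, 74), (-92, -53, 25)]
240 [(-143, 0, 25), (-136, -5, 23), (-136, -15, 31), (-134, -24, 36), (-164, -58, 95), (-157, -62, 90), (-132, -52, 57), (-130, -61, 62), (-129, -70, 69), (-127, -78, 73)]
242 [(-147, -3, 23), (-142, -9, 23), (-134, -13, 18), (-134, -24, 27), (-135, -35, 38), (-133, -43, 42), (-133, -54, 51), (-133, -63, 59), (-130, -71, 62), (-128, -79, 67)]
244 [(-151, -6, 21), (-144, -11, 18), (-141, -20, 22), (-135, -25, 19), (-133, -34, 26), (-131, -42, 31), (-133, -53, 41), (-133, -63, 50), (-130, -71, 54), (-129, -80, 60)]
```

View pics/d.png

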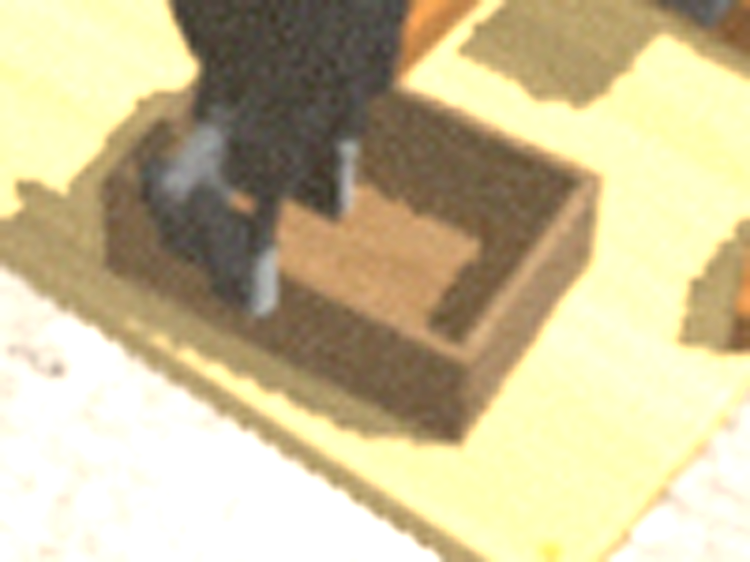

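Call:
play_rows:
  slide:
    - [0, 0, 0.7]
    - [0, 0, 1.4]
    - [0, 0, 2]
    - [0, 0, 2]
    - [0, 0, 2]
  delta_rot:
    - [0, 0, 0]
    - [0, 0, 0]
    - [0, 0, 0]
    - [0, 0, 0]
    - [0, 0, 0]

```text
time: 5.28
tool_pos: [0.4551, 0.0076, 0.0324]
tcp_rot: [-2.258, -2.184, -0.001]
wrist_force: [-0.5, 0.6, -0.2]
width: 0.502
```

Run:
```python
from fit import *
where()
c=read_camera("scene"); im=cv2.cvtColor(c["image"],cv2.COLOR_RGB2BGR)
big=cv2.resize(im[200:275,215:315],None,fx=7.5,fy=7.5,interpolation=cv2.INTER_CUBIC)
big=cv2.convertScaleAbs(big,alpha=1.8)
cv2.imwrite("pics/e.png",big)
P=cloud(c); s=w2s(P.reshape(-1,3)).reshape(P.shape[:2]+(2,))*1000
for v in range(232,252,2): print(v,[tuple(int(round(k)) for k in (*s[v,u],P[v,u,2]*1000)) for u in range(241,265,3)])
```

```text
t 5.28 stand [-130.2  -47. ] z 32.4 jaw 6.18 F_s [-0.6  0.5 -0.2] w 0.502
232 [(-196, -65, 163), (-186, -67, 155), (-130, -31, 72), (-160, -64, 128), (-90, -20, 25), (-112, -47, 66), (-110, -55, 71), (-75, -40, 26)]
234 [(-196, -66, 157), (-187, -67, 149), (-158, -53, 110), (-160, -64, 119), (-96, -25, 25), (-91, -32, 26), (-110, -55, 63), (-81, -45, 26)]
236 [(-195, -64, 146), (-187, -67, 141), (-167, -60, 115), (-160, -64, 112), (-131, -52, 73), (-98, -37, 28), (-89, -40, 22), (-88, -50, 29)]
238 [(-190, -61, 132), (-189, -69, 136), (-172, -64, 116), (-163, -66, 108), (-131, -52, 65), (-131, -61, 72), (-126, -68, 73), (-95, -55, 31)]
240 [(-184, -55, 113), (-185, -66, 123), (-174, -66, 111), (-158, -63, 92), (-131, -52, 56), (-131, -62, 65), (-130, -70, 70), (-126, -77, 72)]
242 [(-133, -12, 16), (-184, -65, 113), (-166, -59, 89), (-159, -64, 85), (-132, -53, 50), (-132, -63, 58), (-128, -69, 58), (-129, -80, 68)]
244 [(-141, -19, 22), (-166, -50, 74), (-166, -60, 82), (-159, -64, 78), (-129, -51, 36), (-130, -61, 45), (-128, -70, 51), (-129, -80, 60)]
246 [(-147, -24, 22), (-141, -30, 22), (-165, -59, 72), (-158, -63, 68), (-131, -53, 31), (-130, -61, 36), (-129, -70, 43), (-128, -80, 50)]
248 [(-151, -27, 21), (-145, -33, 20), (-140, -39, 19), (-134, -45, 18), (-132, -53, 23), (-130, -62, 29), (-130, -71, 36), (-129, -81, 44)]
250 [(-154, -30, 17), (-151, -38, 22), (-146, -44, 21), (-140, -49, 19), (-136, -57, 21), (-130, -62, 20), (-130, -72, 28), (-129, -81, 35)]
```

View pics/e.png

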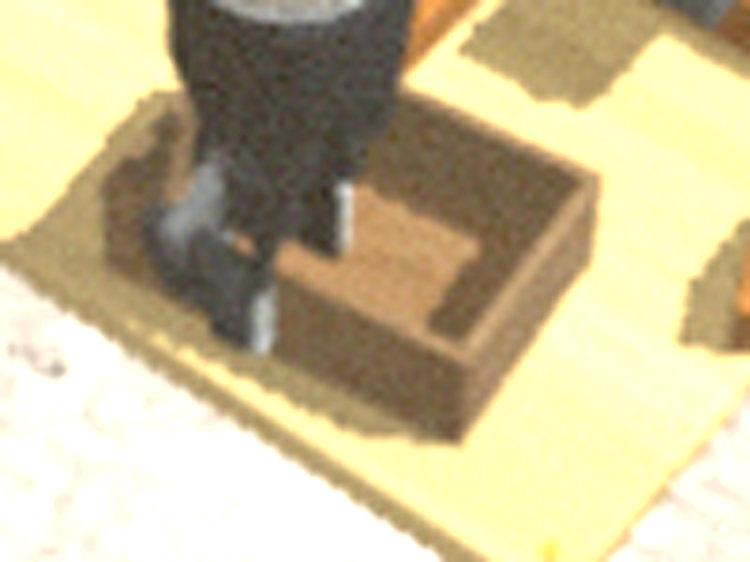

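Call:
play_rows:
  slide:
    - [0, 0, 0.6]
    - [0, 0, 1.2]
    - [0, 0, 1.9]
    - [0, 0, 1.9]
    - [0, 0, 1.9]
  delta_rot:
    - [0, 0, 0]
    - [0, 0, 0]
    - [0, 0, 0]
    - [0, 0, 0]
    - [0, 0, 0]

```text
time: 5.75
tool_pos: [0.4548, 0.0077, 0.0131]
tcp_rot: [-2.257, -2.183, -0.0]
wrist_force: [0.0, 0.0, -0.0]
width: 0.501
```

Call:
play_rows:
  slide:
    - [0, 0, 0]
    - [0, 0, 0]
    - [0, 0, 0]
    - [0, 0, 0]
    - [0, 0, 0]
    - [0, 0, 0]
    - [0, 0, 0]
    - [0, 0, 0]
  delta_rot:
    - [0, 0, 0]
    - [0, 0, 0]
    - [0, 0, 0]
    - [0, 0, 0]
    - [0, 0, 0]
    - [0, 0, 0]
    - [0, 0, 0]
    - [0, 0, 0]
  hand: 0
  force: 50

```text
time: 6.42
tool_pos: [0.4553, 0.0076, 0.0135]
tcp_rot: [-2.258, -2.184, -0.001]
wrist_force: [0.9, 0.3, 2.3]
width: 0.062
```

Run:
```python
from fit import *
where()
c=read_camera("scene"); im=cv2.cvtColor(c["image"],cv2.COLOR_RGB2BGR)
print(tray_rim(c,box=(-170,-20,-150,60)))
big=cv2.resize(im[200:275,215:315],None,fx=7.5,fy=7.5,interpolation=cv2.INTER_CUBIC)
big=cv2.convertScaleAbs(big,alpha=1.8)
cv2.imwrite("pics/f.png",big)
```

```text
t 6.42 stand [-130.  -47.] z 13.5 jaw 6.18 F_s [0.9 0.4 2.3] w 0.062
(array([-99.3, -46.3, 129.2, 151.6,   7.1]), np.int64(461))
```

View pics/f.png

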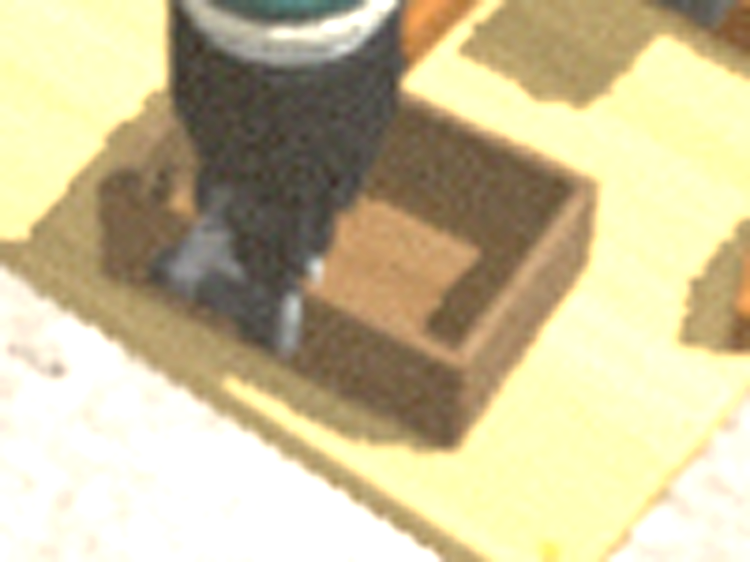

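Run:
```python
from fit import *
goto(-132,-82.4,.0140,0)
```

```text
slide [-3.5  -0.58 -0.06] rot [ 0.    -0.001  0.108]
```

Call:
play_rows:
  slide:
    - [-0.5, -0.1, 0]
    - [-1.1, -0.2, 0]
    - [-1.7, -0.3, 0]
    - [-2.3, -0.4, 0]
    - [-2.9, -0.5, 0]
    - [-3.5, -0.6, -0.05]
    - [-3.5, -0.6, -0.05]
    - [-3.5, -0.6, -0.05]
  delta_rot:
    - [0, 0, 0.015]
    - [0, 0, 0.03]
    - [0, 0, 0.05]
    - [0, 0, 0.07]
    - [0, 0, 0.09]
    - [0, 0, 0.108]
    - [0, 0, 0.108]
    - [0, 0, 0.108]

```text
time: 7.13
tool_pos: [0.4474, -0.0279, 0.0135]
tcp_rot: [-2.374, -2.057, 0.0]
wrist_force: [0.4, -0.9, -1.6]
width: 0.067
```

```bash
cat >> fit.py <<'E'
def look(name,tray=None,cam="both"):
    ims=[]
    for n in(("top","scene") if cam=="both" else (cam,)):
        c=read_camera(n); im=cv2.cvtColor(c["image"],cv2.COLOR_RGB2BGR); im=cv2.convertScaleAbs(im,alpha=1.3)
        u,v=proj(c,np.r_[s2w([-.03,-.02] if tray is None else np.array(tray[:2])/1000)[0],.05])[0].astype(int)
        f=4; y0,x0=v-60,u-48
        y0=max(y0,0);x0=max(x0,0)
        big=cv2.resize(im[y0:y0+120,x0:x0+97],None,fx=f,fy=f,interpolation=cv2.INTER_CUBIC)
        def poly(p,z,col):
            w=s2w(np.array(p)/1000); q=(proj(c,np.c_[w,np.full(len(w),z)])-[x0,y0]+.5)*f-.5
            cv2.polylines(big,[np.round(q*16).astype(int)],True,col,1,cv2.LINE_AA,4)
        if tray is not None:
            t=np.radians(tray[2]); A=np.array([[np.cos(t),-np.sin(t)],[np.sin(t),np.cos(t)]])
            poly(np.array([(-50,-75),(50,-75),(50,75),(-50,75)])@A.T+tray[:2],.072,(255,0,255))
        poly([(-5,-5),(95,-5),(95,5),(-5,5)],.038,(255,0,0))
        poly([(0,-161),(95,-161),(95,161),(0,161)],.038,(0,255,0))
        P=cloud(c); s=w2s(P.reshape(-1,3)).reshape(P.shape[:2]+(2,))*1000
        if tray is not None:
            m=(P[...,2]>.065)&(P[...,2]<.080)
            X,Y=tray[:2]
            def ed(mm,ax,q):
                return None if mm.sum()<8 else np.round(np.polyfit(s[mm][:,1-ax],s[mm][:,ax],1)@[q,1],1).item(), (mm.sum().item())
            far=m&(abs(s[...,0]-X-47)<9)&(abs(s[...,1]-Y)<66)
            rt=m&(abs(s[...,1]-Y+72)<9)&(abs(s[...,0]-X)<42)
            lf=m&(abs(s[...,1]-Y-72)<9)&(abs(s[...,0]-X)<42)
            if far.sum()>8: print(n,"far slope deg",round(-np.degrees(np.polyfit(s[far][:,1],s[far][:,0],1)[0]),2))
            print(n,"far x",ed(far,0,Y),"right y",ed(rt,1,X),"left y",ed(lf,1,X))
        ims.append(big)
    cv2.imwrite("pics/"+name,np.hstack(ims))
E
python3 - <<'E'
from fit import *
where(); look("g.png",(-85,-84,0))
E
```

```text
t 7.13 stand [-132.8  -83.2] z 13.5 jaw -0.08 F_s [ 0.5 -0.8 -1.6] w 0.067
top far slope deg -0.17
top far x (-41.5, 112) right y (-157.1, 46) left y (-13.3, 68)
scene far slope deg 0.45
scene far x (-42.0, 85) right y (-157.9, 85) left y (-14.1, 26)
```

View pics/g.png

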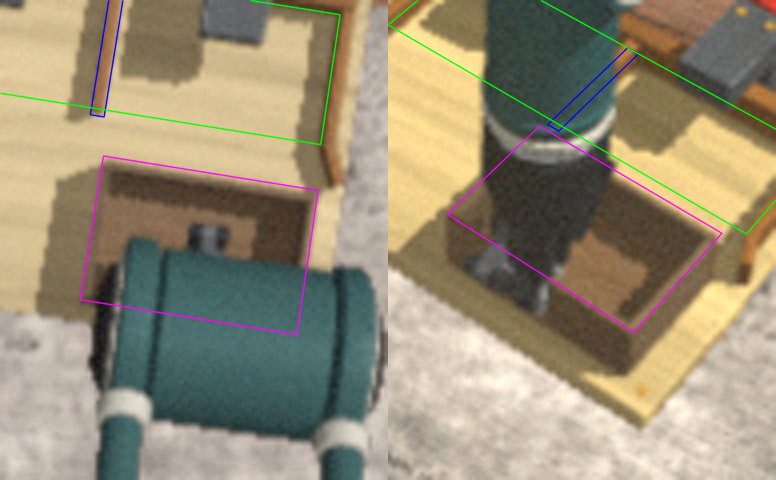

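Call:
play_rows:
  slide:
    - [0.1, 0.5, 0]
    - [0.15, 1.2, 0]
    - [0.15, 2.2, 0]
    - [0.15, 3.2, 0]
    - [0.15, 4.2, 0]
    - [0.15, 5.2, 0]
    - [0.15, 6.2, 0]
    - [0.15, 7.2, 0]
    - [0.15, 8.2, 0]
    - [0.15, 8.9, 0]
    - [0.15, 8.9, 0]
    - [0.15, 8.9, 0]
  delta_rot:
    - [0, 0, 0]
    - [0, 0, 0]
    - [0, 0, 0]
    - [0, 0, 0]
    - [0, 0, 0]
    - [0, 0, 0]
    - [0, 0, 0]
    - [0, 0, 0]
    - [0, 0, 0]
    - [0, 0, 0]
    - [0, 0, 0]
    - [0, 0, 0]

```text
time: 8.23
tool_pos: [0.5371, -0.0387, 0.0135]
tcp_rot: [-2.373, -2.058, -0.002]
wrist_force: [1.1, 0.6, -0.4]
width: 0.062
```

Run:
```python
from fit import *
where(); look("h.png",(0,-84,0))
```

```text
t 8.23 stand [-42.5 -81.3] z 13.5 jaw -0.04 F_s [ 1.   0.7 -0.4] w 0.062
top far slope deg -0.09
top far x (48.6, 125) right y (None, 0) left y (-11.3, 66)
scene far slope deg -2.21
scene far x (49.3, 81) right y (-155.7, 65) left y (-11.7, 36)
```

View pics/h.png

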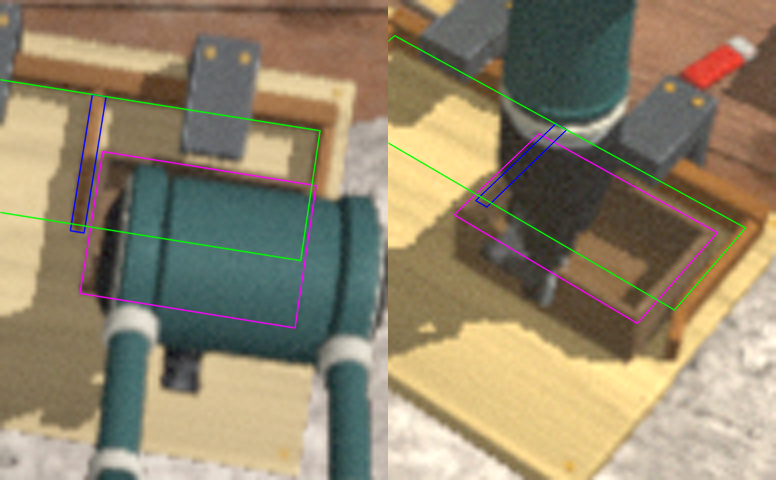

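Call:
play_rows:
  slide:
    - [0, 0.5, 0]
    - [0, 1, 0]
    - [0, 1.5, 0]
    - [0, 2, 0]
    - [0, 2.5, 0]
    - [0, 3, 0]
    - [0, 3.5, 0]
    - [0, 3.9, 0]
    - [0, 4.3, 0]
    - [0, 4.5, 0]
    - [0, 4.5, 0]
  delta_rot:
    - [0, 0, 0]
    - [0, 0, 0]
    - [0, 0, 0]
    - [0, 0, 0]
    - [0, 0, 0]
    - [0, 0, 0]
    - [0, 0, 0]
    - [0, 0, 0]
    - [0, 0, 0]
    - [0, 0, 0]
    - [0, 0, 0]

```text
time: 9.25
tool_pos: [0.5802, -0.045, 0.0135]
tcp_rot: [-2.372, -2.057, 0.002]
wrist_force: [-4.5, 0.8, 6.0]
width: 0.067
```

Run:
```python
from fit import *
where(); look("i.png",(43,-84,0))
```

```text
t 9.25 stand [  1.1 -81.4] z 13.5 jaw -0.02 F_s [-4.6  0.2  6. ] w 0.067
top far slope deg -3.5
top far x (88.2, 9) right y (None, 0) left y (-11.2, 63)
scene far slope deg 0.31
scene far x (90.6, 50) right y (-154.7, 65) left y (-12.1, 38)
```

View pics/i.png

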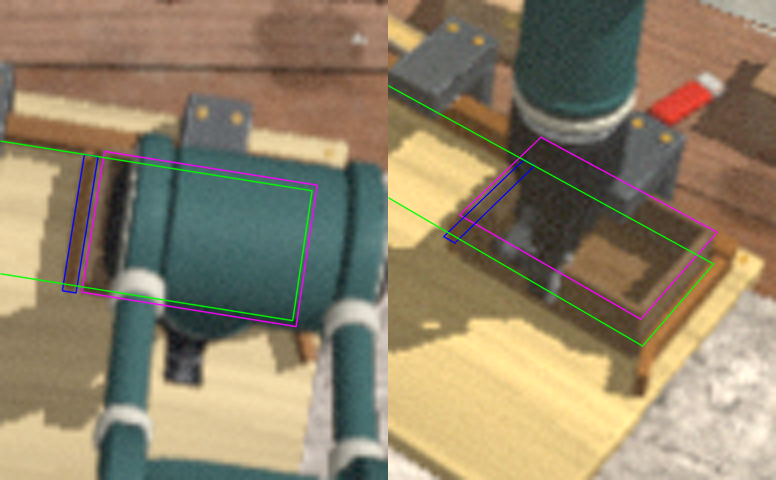

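Call:
play_rows:
  slide:
    - [0, 0.15, 0]
    - [0, 0.3, 0]
    - [0, 0.45, 0]
    - [0, 0.45, 0]
  delta_rot:
    - [0, 0, 0]
    - [0, 0, 0]
    - [0, 0, 0]
    - [0, 0, 0]

```text
time: 9.68
tool_pos: [0.5797, -0.0449, 0.0135]
tcp_rot: [-2.366, -2.053, 0.012]
wrist_force: [-18.3, 1.5, 17.7]
width: 0.065
```

Run:
```python
from fit import *
where(); look("j.png",(45,-84,0),"scene")
```

```text
t 9.68 stand [  0.6 -81.4] z 13.5 jaw 0.0 F_s [-18.3  -1.1  17.7] w 0.065
scene far slope deg -2.98
scene far x (93.4, 52) right y (-154.7, 62) left y (-12.7, 36)
```

Call:
play_rows:
  slide:
    - [0, 0, 0]
    - [0, 0, 0]
    - [0, -0.2, 0]
    - [0, -0.4, 0]
    - [0, -0.5, 0]
    - [0, -0.6, 0]
    - [0, -0.6, 0]
  delta_rot:
    - [0, 0, 0]
    - [0, 0, 0]
    - [0, 0, 0]
    - [0, 0, 0]
    - [0, 0, 0]
    - [0, 0, 0]
    - [0, 0, 0]

```text
time: 10.32
tool_pos: [0.5754, -0.0443, 0.014]
tcp_rot: [-2.368, -2.055, 0.008]
wrist_force: [4.1, -1.3, 0.5]
width: 0.063
```

Run:
```python
from fit import *
where(); look("k.png",(40,-84,0),"scene")
```

```text
t 10.32 stand [ -3.8 -81.4] z 14.0 jaw 0.0 F_s [ 4.2 -0.7  0.5] w 0.063
scene far slope deg -1.78
scene far x (88.3, 50) right y (-155.0, 64) left y (-12.7, 43)
```

Call:
play_rows:
  slide:
    - [0, -0.1, 0]
    - [0, -0.2, 0]
    - [0, -0.3, 0]
    - [0, -0.4, 0]
    - [0, -0.4, 0]
    - [0, -0.4, 0]
  delta_rot:
    - [0, 0, 0]
    - [0, 0, 0]
    - [0, 0, 0]
    - [0, 0, 0]
    - [0, 0, 0]
    - [0, 0, 0]

```text
time: 10.87
tool_pos: [0.5724, -0.0439, 0.0143]
tcp_rot: [-2.369, -2.056, 0.007]
wrist_force: [6.0, -0.5, -2.3]
width: 0.066
```

Run:
```python
from fit import *
where(); look("l.png",(36,-84,0),"scene")
```

```text
t 10.87 stand [ -6.8 -81.5] z 14.3 jaw 0.0 F_s [ 6.   0.3 -2.3] w 0.066
scene far slope deg -2.6
scene far x (85.9, 54) right y (-155.0, 68) left y (-12.3, 41)
```

Call:
play_rows:
  slide:
    - [0, -0.1, 0]
    - [0, -0.2, 0]
    - [0, -0.3, 0]
    - [0, -0.3, 0]
  delta_rot:
    - [0, 0, 0]
    - [0, 0, 0]
    - [0, 0, 0]
    - [0, 0, 0]

```text
time: 11.25
tool_pos: [0.5712, -0.0438, 0.0146]
tcp_rot: [-2.371, -2.057, 0.003]
wrist_force: [9.0, -0.8, -3.9]
width: 0.062
```

Run:
```python
from fit import *
where(); look("m.png",(34,-84,0),"scene")
```

```text
t 11.25 stand [ -8.  -81.5] z 14.6 jaw 0.0 F_s [ 9.   0.5 -3.9] w 0.062
scene far slope deg 0.3
scene far x (81.7, 54) right y (-155.0, 67) left y (-12.3, 43)
```

Call:
play_rows:
  slide:
    - [0, -0.15, 0]
    - [0, -0.3, 0]
    - [0, -0.35, 0]
    - [0, -0.35, 0]
    - [0, -0.35, 0]
  delta_rot:
    - [0, 0, 0]
    - [0, 0, 0]
    - [0, 0, 0]
    - [0, 0, 0]
    - [0, 0, 0]

```text
time: 11.72
tool_pos: [0.5714, -0.0438, 0.0154]
tcp_rot: [2.371, 2.057, 0.005]
wrist_force: [11.8, -2.0, -4.9]
width: 0.067
```

Run:
```python
from fit import *
where(); look("n.png",(36,-84,0),"scene")
```

```text
t 11.72 stand [ -7.8 -81.5] z 15.4 jaw -0.0 F_s [12.  -0.3 -4.9] w 0.067
scene far slope deg -2.12
scene far x (84.4, 53) right y (-154.9, 68) left y (-11.5, 38)
```

View pics/n.png

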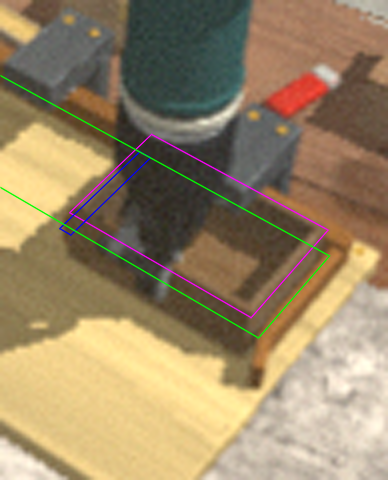

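Call:
play_rows:
  slide:
    - [0, 0.3, 0.1]
    - [0, 0.6, 0.15]
    - [0, 0.8, 0.15]
    - [0, 1.0, 0.15]
    - [0, 1.0, 0.15]
    - [0, 1.0, 0.15]
  delta_rot:
    - [0, 0, 0]
    - [0, 0, 0]
    - [0, 0, 0]
    - [0, 0, 0]
    - [0, 0, 0]
    - [0, 0, 0]

```text
time: 12.27
tool_pos: [0.579, -0.0448, 0.0135]
tcp_rot: [-2.372, -2.059, 0.0]
wrist_force: [-2.7, -0.1, 5.3]
width: 0.068
```

Run:
```python
from fit import *
where()
```

```text
t 12.27 stand [ -0.1 -81.5] z 13.5 jaw 0.01 F_s [-2.7 -0.5  5.3] w 0.068
```

Call:
play_rows:
  slide:
    - [0, 0.15, -0.05]
    - [0, 0.25, -0.05]
    - [0, 0.25, -0.05]
    - [0, 0.25, -0.05]
  delta_rot:
    - [0, 0, 0]
    - [0, 0, 0]
    - [0, 0, 0]
    - [0, 0, 0]

```text
time: 12.6
tool_pos: [0.5801, -0.0451, 0.0135]
tcp_rot: [-2.371, -2.058, 0.003]
wrist_force: [-4.6, 0.6, 3.1]
width: 0.065
```

Run:
```python
from fit import *
where(); look("o.png",(45,-84,0))
```

```text
t 12.6 stand [  1.  -81.6] z 13.5 jaw 0.01 F_s [-4.6 -0.1  3.1] w 0.065
top far slope deg -5.87
top far x (85.6, 9) right y (None, 0) left y (-11.4, 65)
scene far slope deg 1.02
scene far x (90.7, 49) right y (-155.0, 64) left y (-12.9, 40)
```

View pics/o.png

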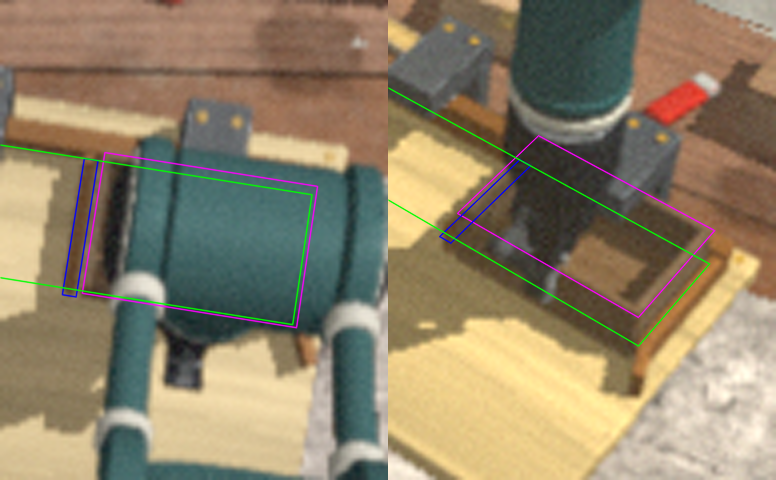

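Call:
play_rows:
  slide:
    - [0, 0.15, -0.05]
    - [0, 0.3, -0.05]
    - [0, 0.3, -0.05]
    - [0, 0, 0]
    - [0, -0.3, 0]
    - [0, -0.6, 0]
    - [0, -0.9, 0]
    - [0, -1.1, 0]
    - [0, -1.2, 0]
    - [0, -1.2, 0]
    - [0, -1.2, 0]
  delta_rot:
    - [0, 0, 0]
    - [0, 0, 0]
    - [0, 0, 0]
    - [0, 0, 0]
    - [0, 0, 0]
    - [0, 0, 0]
    - [0, 0, 0]
    - [0, 0, 0]
    - [0, 0, 0]
    - [0, 0, 0]
    - [0, 0, 0]

```text
time: 13.62
tool_pos: [0.5717, -0.0439, 0.0146]
tcp_rot: [2.371, 2.057, 0.004]
wrist_force: [7.5, -1.0, -3.3]
width: 0.065
```

Run:
```python
from fit import *
where()
```

```text
t 13.62 stand [ -7.4 -81.6] z 14.6 jaw 0.0 F_s [ 7.6  0.1 -3.3] w 0.065
```

Call:
play_rows:
  slide:
    - [0, -0.2, 0]
    - [0, -0.4, 0]
    - [0, -0.4, 0]
    - [0, -0.4, 0]
  delta_rot:
    - [0, 0, 0]
    - [0, 0, 0]
    - [0, 0, 0]
    - [0, 0, 0]

```text
time: 13.95
tool_pos: [0.5718, -0.0439, 0.0152]
tcp_rot: [2.366, 2.053, 0.013]
wrist_force: [12.7, -1.2, -6.9]
width: 0.064
```

Run:
```python
from fit import *
where()
```

```text
t 13.95 stand [ -7.4 -81.6] z 15.2 jaw 0.0 F_s [12.7  0.6 -6.9] w 0.064
```

Held rigidly at 12.7 N. I'll push it home again, then release.

Call:
play_rows:
  slide:
    - [0, 0.3, 0.1]
    - [0, 0.5, 0.15]
    - [0, 0.7, 0.15]
    - [0, 0.8, 0.15]
    - [0, 0.8, 0.15]
    - [0, 0.8, 0.15]
  delta_rot:
    - [0, 0, 0]
    - [0, 0, 0]
    - [0, 0, 0]
    - [0, 0, 0]
    - [0, 0, 0]
    - [0, 0, 0]

```text
time: 14.45
tool_pos: [0.5786, -0.0449, 0.0135]
tcp_rot: [2.367, 2.054, 0.011]
wrist_force: [-1.9, 0.5, 1.7]
width: 0.061
```

Run:
```python
from fit import *
where()
```

```text
t 14.45 stand [ -0.5 -81.6] z 13.5 jaw 0.0 F_s [-2.   0.3  1.7] w 0.061
```

Call:
play_rows:
  slide:
    - [0, 0.1, 0]
    - [0, 0.1, 0]
    - [0, 0.1, 0]
    - [0, 0.1, 0]
    - [0, 0.1, 0]
  delta_rot:
    - [0, 0, 0]
    - [0, 0, 0]
    - [0, 0, 0]
    - [0, 0, 0]
    - [0, 0, 0]
  hand: 0.45

```text
time: 14.87
tool_pos: [0.5798, -0.0451, 0.0136]
tcp_rot: [2.367, 2.054, 0.011]
wrist_force: [0.2, -0.6, -0.3]
width: 0.449
```

Call:
play_rows:
  slide:
    - [0, -0.1, -1]
    - [0, -0.1, -2.5]
    - [0, -0.1, -5]
    - [0, -0.1, -8]
    - [0, -0.1, -11]
    - [0, -0.1, -14]
    - [0, -4, -14]
    - [0, -8, -14]
    - [0, -12, -14]
    - [0, -15, -14]
    - [0, -15, -14]
  delta_rot:
    - [0, 0, 0]
    - [0, 0, 0]
    - [0, 0, 0]
    - [0, 0, 0]
    - [0, 0, 0]
    - [0, 0, 0]
    - [0, 0, 0]
    - [0, 0, 0]
    - [0, 0, 0]
    - [0, 0, 0]
    - [0, 0, 0]

```text
time: 15.78
tool_pos: [0.4237, -0.0228, 0.1511]
tcp_rot: [2.369, 2.057, 0.006]
wrist_force: [-0.5, 0.4, -0.5]
width: 0.448
```

Run:
```python
from fit import *
where(); look("p.png",(45,-83,0))
```

```text
t 15.78 stand [-157.   -81.6] z 151.1 jaw 0.02 F_s [-0.5  0.3 -0.5] w 0.448
top far slope deg 0.02
top far x (90.2, 84) right y (-154.9, 79) left y (-11.5, 66)
scene far slope deg -0.6
scene far x (90.3, 75) right y (-155.2, 66) left y (-13.3, 50)
```

View pics/p.png

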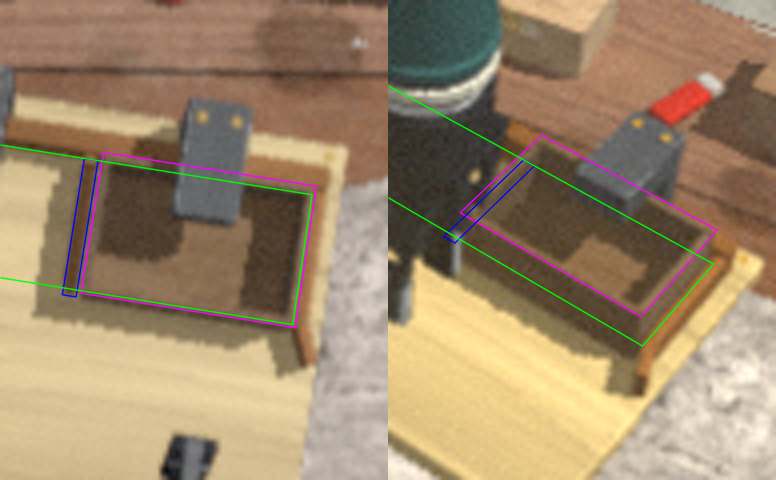

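Run:
```python
from fit import *
where(); print(finish_job())
```

```text
t 15.88 stand [-151.1  -81.6] z 152.9 jaw 0.01 F_s [0.4 0.2 0.1] w 0.45
the job is handed in; nothing more can be done
None
```

The tray is docked in the right bay, its catch holds, and I handed the job in at about 16 s. I gripped the tray by its near wall, squared it and pushed it against the rear stop until it stopped moving under 18 N.

I tugged it twice, to about 12 N and 12.7 N. Both times it stopped about 8 mm back from the stop and came no further, so the right catch is the sound one and the left bay was not needed. I then pushed it home and let go.

**Last camera check:**
- The tray is about 1.7 mm from the rear stop, on the bay's middle to within about 1 mm, flat and square.
- The arm was clear of it, with about zero wrist force.
- I did not re-measure the bundle, spool, glue or stamp at the end. The arm never touched anything near them.

**What disagreed:**
- The fingertips appeared about 30 mm higher in the camera than the reported tool height implies. The first grip closed just above the tray's rim and missed, so I lowered the hand by the camera view instead.
- Depth readings of the far wall scattered by about 2 mm.

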